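# Make up the crawler's repair kit

### The arm

A 7-joint arm with a two-finger parallel gripper is mounted at the origin on the work surface. World frame = base frame: x ahead of the robot, y to its left, z up, the work surface at z = 0. Lengths are in m, angles in rad, forces in N, time in s.
With the tool pointing down it reaches from about 0.425 to 0.925 m from the base axis. Payload 6.8 kg.
Tool frame: the origin (TCP) lies on the centre line of the jaws, within the pads' length; the fingertips stand 11 mm ahead of it and the grasp point (between the pads) lies 8 mm behind it; z points along the fingers, y is the line along which they close (so a half turn about z gives the same grasp; the last joint's range is limited). The gripper opens to 85 mm and grips with 20 to 120 N. Pads are 22 mm wide; open, the fingers measure 114 mm over their backs; the gripper's body (76 mm by 85 mm) begins 54 mm behind the grasp point. The pads swing forward as they close: fully open they stand 13 mm farther back than shut.
Start: joints at [1.208, 0.477, 0.022, 1.555, -0.011, 1.109, -0.083], TCP at [0.17, -0.653, 0.242] pointing down, gripper open.
Joint ranges: [-2.96, 2.96], [-0.34, 2.1], [-1.41, 1.46], [0.24, 2.44], [-1.37, 4.51], [0.17, 1.92], [-2.96, 2.96]. Speed limits (rad/s): [2.39, 2.39, 3.14, 3.14, 3.14, 3.14, 3.14].

### API

Orientations are given as [roll, pitch, yaw] about the fixed x, y, z axes, in that order (R = Rz(yaw) Ry(pitch) Rx(roll)).
In Python, from cell import arm, optics gives the robot as it stands.
- The arm moves only by the tool arm_command, never from a script. Its argument "targets" is a list of rows, each an object with "offset": the shift along the tool's x, y, z in units of 0.03 m (1.0 is 0.03 m), a list of three; "rot": the turn, a rotation vector about the tool's x, y, z in units of 4 degrees (1.0 is 4 degrees), a list of three; "grip": the closure, from -1 (fully open) to 1 (shut). A call has 1 to 12 rows; each row shifts and turns the commanded pose from where the row before left it, along the tool's axes as they then stand; what a row does not reach is not made up. A row lasts 1/10 s, in which the tool goes at most 50 mm and 8.59 degrees, less where a joint would pass 70% of its speed; a pose out of reach is approached as far as the arm can. A call with a number of a shift or a turn outside -1 to 1 is refused whole. A call with a gripper value outside its range is refused whole. The fingers move at their own pace and stop on an object; the grip force is fixed at half the most. Time passes only in rows, so rows that do not move let the fingers close. It gives the time, the measured TCP pose, the force, the opening and the grip force at its end, in the units of the state.
- arm.get_obs(): the state, without advancing time (a new reading comes with each control period).
- optics.snapshot(name): name is "side" or "top" or "wrist"; returns a dict with "img" (384x512x3 uint8, red, green, blue), "vfov" (degrees; the focal length in pixels is half the picture's height over the tangent of half this angle, whatever the lens; pixels are square), "cx", "cy" (the principal point, pixels), "dist_coeffs" ([k1, k2, p1, p2, k3] as OpenCV has them; the pictures are not rectified), "position" and "orientation" of the camera in the world. Camera axes: x right, y down, z forward; pixel columns grow to the right and rows downward; lengths in m; the calibration is good to about 2 mm. A picture is of the moment at which its call begins. There is no depth.
- arm.close_job(): hands the job in; it is judged then, once.
The state is a dict: "time_s": time; "joint_positions": joint angles; "dq": joint speeds; "joint_efforts": joint torques, N m; "tcp_pos": TCP position; "orientation": TCP orientation; "wrist_force": force on the tool from outside, world axes, zero at the start; "ft_torque": the same for the moment, N m; "width": finger opening in m; "grip_force": force on a finger pad.
Only numpy, scipy, OpenCV 4.12 (cv2) and the standard library are available. Lean on these libraries where they do the work, as an engineer would, in place of code of your own. Each camera call takes 0.05 s, during which the arm holds its last target. There are 200 camera calls.

### The job

Make up the repair kit for the stripped corner of the model crawler in the grey parts tray: lay the knobbly silver-rimmed wheel flat in the big square-ish bay, the red-sprung damper in the long bay and the black servo in the small bay, all resting on the tray's floor. The wheel lies in the blue bin behind a grease tin: lift the tin out, keep it upright, and afterwards stand it back in the bin where it stood. Leave the slick wheel, the yellow-sprung damper, the blue servo and the battery pack where they lie.

Things in the scene. Friction and masses are not known exactly. Their poses are not given: they have to be found in the camera images.
- tray: Grey parts tray, fixed, 191 (x) x 221 (y) x 22 mm high; walls 4 mm, floor 3 mm thick. Origin: centre of its underside; z up. Three bays, as high as the walls (inside sizes, centres in its frame, mm): long bay 74 x 213 at x -54.5, y 0; big square-ish bay 105 x 125 at x 39, y 44; small bay 105 x 84 at x 39, y -64.5. It stands left or right on the bench, the bin on the other side.
- bin: Blue open bin, fixed, 158 (x) x 78 (y) x 36 mm high, walls and floor 3 mm (82 mm over the rim). Origin: centre of its underside; z up; -x is its front end, towards the robot. The tin stands at the front, the knobbly wheel lies behind it (+x) with about 30 mm free to the back wall. The bench beside the bin, on the side away from the middle line y = 0, is clear for 140 mm: room for the tin.
- tin_mid (a point): Centre of the grease tin: upright green cylinder with white band and steel lid, 52 mm across, 70 mm high (35 mm above and below this point), about 160 g, loose. z is its axis. It stands on the bin's floor about 4 mm in front of the wheel and rises 37 mm above the bin's rim.
- wheel_mid (a point): Centre of the wanted wheel: black knobbly tyre with silver spoked rim, 57 mm across, 26 mm thick, lying flat on the bin's floor, loose, about 45 g. z is its axle.
- slick_mid (a point): Centre of the look-alike wheel: smooth black tyre with orange rim, 57 mm across, 26 mm thick, lying flat on the bench. Not wanted.
- damper_mid (a point): Centre of the wanted damper: coil spring RED, black end caps, 72 mm long along its x, 15 mm wide (y) and 16 mm high, lying on the bench, loose, about 30 g; the gripping length is the middle 50 mm.
- damper_y_mid (a point): Centre of the look-alike damper: same size and shape, coil spring YELLOW. Not wanted.
- servo_mid (a point): Centre of the wanted servo: BLACK case 30 (its x) x 15 (y) x 26 mm high, mounting ears (42 mm long over both, 15 mm wide, 18 to 21 mm above its foot) and a white horn on top (33 mm high in all). This point lies 16 mm above its foot. It stands on the bench, loose, about 30 g.
- servo_b_mid (a point): Centre of the look-alike servo: same size and shape, BLUE case. Not wanted.
- pack_mid (a point): Centre of a small battery pack: grey block with green wrap, 62 (x) x 32 (y) x 17 mm, lying on the bench. Not wanted.
Things that resemble listed ones, but are neither listed nor needed, are in the scene too. Leave any brown, orange or pink look-alike of the part that bears tin_mid alone.

How it is judged:
By the outcome, as a careful person would: the job done as asked, in the order asked, and still so for the second after the job is handed in, with the robot touching nothing.
It also fails if it takes over 102 s, if anything falls off the work surface, if the arm or the gripper's body presses on something with over 40 N, if the wrist force passes 120 N, or if a joint passes its speed limit or range.

## Working session

There is one attempt and no reset: what is moved stays moved. The work goes in short steps, Python scripts to look and compute and a tool call to move; the robot and the scene stay as the last step left them, time stands still between calls to the robot, and variables do not carry over. Pictures are saved under pics/ and viewed, at most 14 in all, crops included, and the job is handed in when it is done.

Besides the shell and the picture viewer there is one more tool, called after ">>>" as a command line: name --argument value ..., lists and objects as JSON in quotes. arm_command: Moves the arm, as the interface text tells. Shifts and turns lie within -1 to 1; 1 stands for 0.03 m of shift or 4 degrees of turn. Its arguments: {"type":"object","properties":{"targets":{"type":"array","items":{"type":"object","properties":{"offset":{"type":"array","items":{"type":"number","minimum":-1,"maximum":1}},"rot":{"type":"array","items":{"type":"number","minimum":-1,"maximum":1}},"grip":{"type":"number"}}}}},"required":["targets"]}

```bash
ls; mkdir -p pics
cat > h.py <<'E'
import numpy as np, cv2
from scipy.spatial.transform import Rotation as R
from cell import arm, optics
def snap(n):
    s=optics.snapshot(n); s['img']=np.asarray(s['img']); return s
def K(s):
    f=192/np.tan(np.radians(s['vfov'])/2); return np.array([[f,0,s['cx']],[0,f,s['cy']],[0,0,1.]])
def rot(o):
    o=np.asarray(o,float)
    return o if o.shape==(3,3) else (R.from_quat(o) if o.size==4 else R.from_euler('xyz',o)).as_matrix()
def ray(s,px,z):
    p=cv2.undistortPoints(np.array(px,float).reshape(-1,1,2),K(s),np.array(s['dist_coeffs'],float)).reshape(-1,2)
    d=np.c_[p,np.ones(len(p))]@rot(s['orientation']).T; c=np.array(s['position'])
    return (c+d*((z-c[2])/d[:,2])[:,None])[:,:2]
def save(s,n,crop=None,k=1):
    im=s['img'][...,::-1]
    if crop: x0,y0,x1,y1=crop; im=im[y0:y1,x0:x1]
    cv2.imwrite('pics/'+n,cv2.resize(im,None,fx=k,fy=k,interpolation=cv2.INTER_CUBIC))
E
python3 - <<'E'
from h import *
import pickle
d={}
for n in('top','side','wrist'):
    s=snap(n); d[n]=s; print(n,{k:v for k,v in s.items() if k!='img'}); save(s,n+'0.png',k=1.5)
pickle.dump(d,open('d0.pkl','wb'))
print(arm.get_obs())
E
```

```text
pics
top {'vfov': 51.717868041740374, 'cx': 253.0849704741859, 'cy': 187.55782078416732, 'dist_coeffs': array([-0.04051472,  0.        ,  0.        ,  0.        ,  0.        ]), 'position': array([0.37743974, 0.00789716, 0.96813165]), 'orientation': array([-2.97855634e+00,  7.50870154e-06, -1.56000314e+00])}
side {'vfov': 56.30497415217443, 'cx': 259.4585349210378, 'cy': 196.34117067735687, 'dist_coeffs': array([0.00655753, 0.        , 0.        , 0.        , 0.        ]), 'position': array([ 0.43144703, -0.67122749,  0.45425256]), 'orientation': array([-2.08087141, -0.01910865, -0.15603215])}
wrist {'vfov': 60.7034592499143, 'cx': 257.0815990192323, 'cy': 193.99059969134623, 'dist_coeffs': array([0.0187157, 0.       , 0.       , 0.       , 0.       ]), 'position': array([ 0.25162516, -0.63152995,  0.37310952]), 'orientation': array([ 2.81406069e+00,  1.89976974e-03, -1.31642544e+00])}
{'time_s': 0.15, 'joint_positions': array([ 1.20785835,  0.47760787,  0.02232838,  1.55619856, -0.01148102,
        1.10935428, -0.08309615]), 'dq': array([-0.00083079, -0.00043971, -0.00142882, -0.00296595,  0.00137383,
        0.00047519,  0.00056964]), 'joint_efforts': array([ 3.11414180e-03, -5.96922469e+01,  1.61011253e+00, -2.81486052e+01,
        1.26101534e-02,  6.62062739e-03, -2.39295917e-05]), 'tcp_pos': array([ 0.17004726, -0.65276623,  0.24156119]), 'orientation': array([-3.14015677e+00,  1.09436856e-04,  2.54884671e-01]), 'wrist_force': array([ 0.88023262, -0.30813935,  0.4392196 ]), 'ft_torque': array([-0.01434621,  0.01960879, -0.04703856]), 'grip_force': 0.0, 'width': 0.0854465368322265}
```

View pics/top0.png

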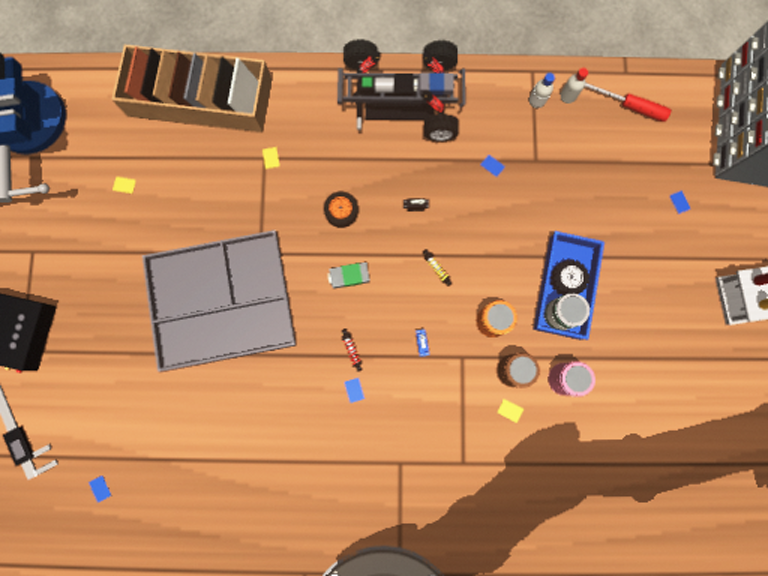

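View pics/side0.png

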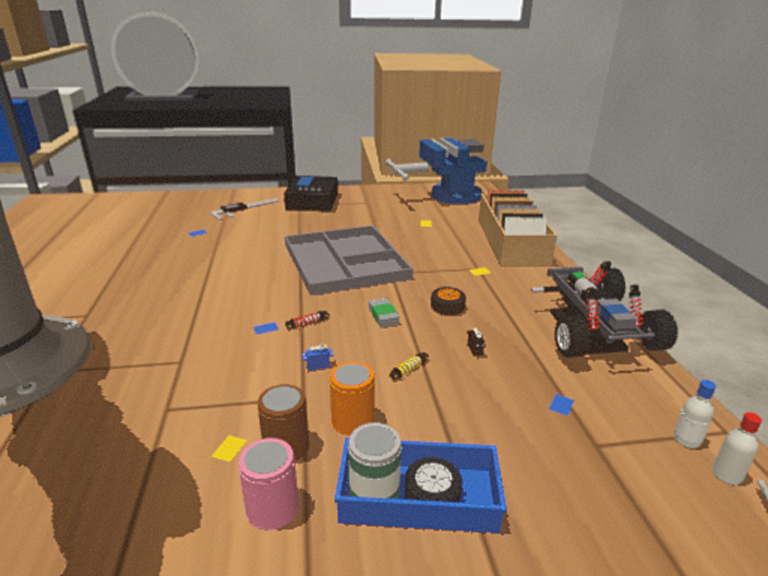

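The top view (1.5x pixels) offers these candidates:
- **Tins:** green with white band (571,312) in the bin is the wanted one. Orange (497,316), brown (518,370) and pink (576,378) are not.
- **Wheels:** silver knobbly (571,277) in the bin is wanted. The slick orange one (341,209) and the crawler's own wheels (~440,128) are not.
- **Dampers:** red (351,349) is wanted. Yellow (437,267) and the crawler's own red ones are not.
- **Servos:** black (416,204) is wanted. Blue (422,341) is not.

The tray is on the left (+y) and the bin on the right (-y).

```bash
cat > m.py <<'E'
from h import *
import pickle
d=pickle.load(open('d0.pkl','rb')); s=d['top']; im=s['img']; hsv=cv2.cvtColor(im,cv2.COLOR_RGB2HSV); g=im.max(2)
def box(x0,y0,x1,y1,m):
    q=np.zeros(m.shape,np.uint8); a=[int(v/1.5) for v in (x0,y0,x1,y1)]
    q[a[1]:a[3],a[0]:a[2]]=m[a[1]:a[3],a[0]:a[2]]; return q
def big(m):
    c,_=cv2.findContours(m,cv2.RETR_EXTERNAL,cv2.CHAIN_APPROX_NONE); return max(c,key=cv2.contourArea)
def rect(name,m,z,hull=False):
    p=np.argwhere(m)[:,::-1] if hull else big(m).reshape(-1,2)
    w=ray(s,p,z)*1000; (c,sz,a)=cv2.minAreaRect(w.astype(np.float32)); 
    if sz[0]<sz[1]: a+=90; sz=sz[::-1]
    print(name,np.round(c,1),'size',np.round(sz,1),'long-axis deg',round((a+90)%180-90,1),len(p))
H,S,V=hsv[...,0],hsv[...,1],hsv[...,2]
wood=((H>5)&(H<25)&(S>90))
sat=lambda lo,hi,smin=90,vmin=40:((H>=lo)&(H<=hi)&(S>smin)&(V>vmin))
rect('bin rim',box(520,220,620,350,sat(105,125,120,60).astype(np.uint8)),.036,True)
rect('tray',box(130,215,310,385,((S<60)).astype(np.uint8)),.022)
nw=((S<80)|(V<70)).astype(np.uint8)
rect('servo dark',box(395,190,440,220,((V<70)|(S<60)).astype(np.uint8)),.026,True)
red=((H<6)|(H>172))&(S>110)
rect('damper all',box(335,322,368,376,(red|(V<70)|(S<60)).astype(np.uint8)),.008,True)
rect('damper red',box(335,322,368,376,red.astype(np.uint8)),.010,True)
rect('blue servo',box(405,320,440,360,sat(100,125).astype(np.uint8)),.02,True)
for n,b,z in(('tin lid',(550,290,592,330),.073),('wheel rim',(552,258,590,292),.029),('orange lid',(480,298,516,335),.07)):
    x0,y0,x1,y1=[int(v/1.5) for v in b]
    m=box(*b,((S<60)&(V>(120))).astype(np.uint8)); c=big(m); (u,v),r=cv2.minEnclosingCircle(c); print(n,u,v,r,'w',ray(s,[[u,v]],z)*1000, 'r mm',r/K(s)[0,0]*1000*(.968-z))
E
python3 m.py
python3 - <<'E'
import sys; sys.argv=['']
from h import *; import pickle
s=pickle.load(open('d0.pkl','rb'))['top']
a=s['img'][140:265,210:410]
cv2.imwrite('pics/crop0.png',cv2.resize(a[...,::-1],None,fx=4,fy=4,interpolation=cv2.INTER_CUBIC))
E
```

```text
bin rim [ 529.5 -294.1] size [162.6  82.4] long-axis deg -12.1 1072
tray [501.2 271.2] size [221.8 191.4] long-axis deg -78.4 330
servo dark [660.6 -48. ] size [34.6 17.9] long-axis deg -89.3 90
damper all [423.9  54.5] size [68.8 12.4] long-axis deg 21.6 96
damper red [421.5  53.4] size [40.6 12.1] long-axis deg 22.2 49
blue servo [436.2 -58.2] size [39.5 14.5] long-axis deg 6.3 70
tin lid 381.1061706542969 206.4589080810547 11.771140098571777 w [[ 484.11871234 -283.11791517]] r mm 26.595186506044175
wheel rim 380.9285583496094 183.92857360839844 7.709765911102295 w [[ 544.13604752 -299.25524675]] r mm 18.275457617393073
orange lid 333.3461608886719 210.86538696289062 8.301135063171387 w [[ 473.29782768 -174.05065543]] r mm 18.81807924496652
```

View pics/crop0.png

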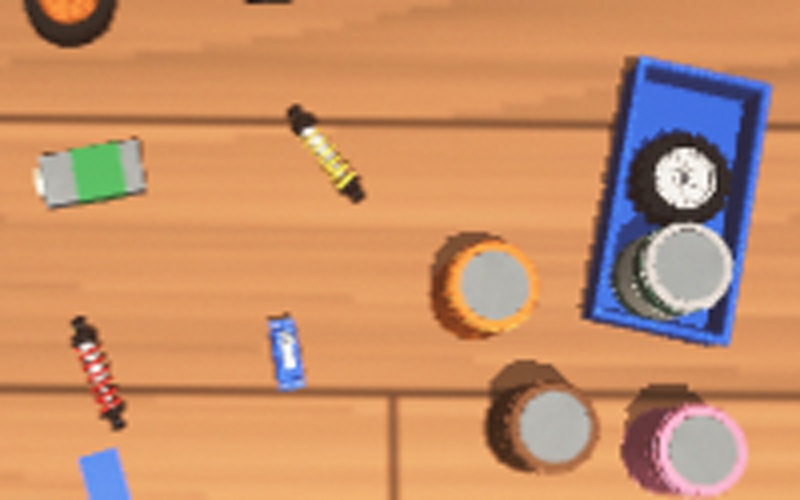

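The crop confirms the choices: green/white tin at (685,265), silver knobbly wheel at (685,178) behind it in the bin, red damper at (98,372). Turning towards the bin frame first.

>>> arm_command --targets '[{"offset": [0, 0, 0], "rot": [0, 0, -1], "grip": -1}, {"offset": [0, 0, 0], "rot": [0, 0, -1], "grip": -1}, {"offset": [0, 0, 0], "rot": [0, 0, -1], "grip": -1}, {"offset": [0, 0, 0], "rot": [0, 0, -1], "grip": -1}, {"offset": [0, 0, 0], "rot": [0, 0, -1], "grip": -1}, {"offset": [0, 0, 0], "rot": [0, 0, -1], "grip": -1}, {"offset": [0, 0, 0], "rot": [0, 0, -1], "grip": -1}, {"offset": [0, 0, 0], "rot": [0, 0, -1], "grip": -1}, {"offset": [0, 0, 0], "rot": [0, 0, -1], "grip": -1}, {"offset": [0, 0, 0], "rot": [0, 0, -1], "grip": -1}, {"offset": [0, 0, 0], "rot": [0, 0, -1], "grip": -1}, {"offset": [0, 0, 0], "rot": [0, 0, -1], "grip": -1}]'

```text
time_s: 1.35
tcp_pos: [0.17, -0.653, 0.2419]
orientation: [-3.141, -0.001, 1.095]
wrist_force: [-0.2, 0.7, -0.3]
width: 0.0849
grip_force: 0.0
```

>>> arm_command --targets '[{"offset": [0, 0, 0], "rot": [0, 0, -1], "grip": -1}, {"offset": [0, 0, 0], "rot": [0, 0, -1], "grip": -1}, {"offset": [0, 0, 0], "rot": [0, 0, -1], "grip": -1}, {"offset": [0, 0, 0], "rot": [0, 0, -0.82], "grip": -1}, {"offset": [0.9, 0.5, 0], "rot": [0, 0, 0], "grip": -1}, {"offset": [0.9, 0.5, 0], "rot": [0, 0, 0], "grip": -1}, {"offset": [0.9, 0.5, 0], "rot": [0, 0, 0], "grip": -1}, {"offset": [0.9, 0.5, 0], "rot": [0, 0, 0], "grip": -1}, {"offset": [0.9, 0.5, 0], "rot": [0, 0, 0], "grip": -1}, {"offset": [0.9, 0.5, 0], "rot": [0, 0, 0], "grip": -1}, {"offset": [0.9, 0.5, 0], "rot": [0, 0, 0], "grip": -1}]'

```text
time_s: 2.45
tcp_pos: [0.313, -0.4893, 0.2421]
orientation: [-3.141, -0.0, 1.359]
wrist_force: [1.0, -0.1, -0.2]
width: 0.0854
grip_force: 0.0
```

```bash
cat > go.py <<'E'
# go.py x y z yawdeg (mm): remaining move in tool axes (units)
from h import *; import sys
def go(x,y,z,yaw):
    o=arm.get_obs(); M=rot(o['orientation']); t=R.from_euler('xyz',[np.pi,0,np.radians(yaw)]).as_matrix()
    p=np.array([x,y,z])/1000-o['tcp_pos']
    print('t',o['time_s'],'tcp',np.round(o['tcp_pos']*1000,1),'ypr',np.round(np.degrees(o['orientation']),2),'F',np.round(o['wrist_force'],1),'w',round(o['width']*1000,1),'gf',o['grip_force'])
    print('shift in present axes',np.round(M.T@p/.03,2),' in final axes',np.round(t.T@p/.03,2),' turn',np.round(np.degrees(R.from_matrix(M.T@t).as_rotvec())/4,2))
if __name__=='__main__': go(*map(float,sys.argv[1:]))
E
python3 go.py 484 -283 150 77.9
```

```text
t 2.45 tcp [ 313.  -489.3  242.1] ypr [-1.7998e+02 -1.0000e-02  7.7870e+01] F [ 1.  -0.1 -0.2] w 85.4 gf 0.0
shift in present axes [7.92 4.13 3.07]  in final axes [7.92 4.13 3.07]  turn [-0.01 -0.   -0.01]
```

>>> arm_command --targets '[{"offset": [0.9, 0.47, 0.25], "rot": [0, 0, 0], "grip": -1}, {"offset": [0.9, 0.47, 0.25], "rot": [0, 0, 0], "grip": -1}, {"offset": [0.9, 0.47, 0.25], "rot": [0, 0, 0], "grip": -1}, {"offset": [0.9, 0.47, 0.25], "rot": [0, 0, 0], "grip": -1}, {"offset": [0.9, 0.47, 0.25], "rot": [0, 0, 0], "grip": -1}, {"offset": [0.9, 0.47, 0.25], "rot": [0, 0, 0], "grip": -1}, {"offset": [0.9, 0.47, 0.25], "rot": [0, 0, 0], "grip": -1}, {"offset": [0.9, 0.47, 0.25], "rot": [0, 0, 0], "grip": -1}, {"offset": [0.7, 0.35, 0.25], "rot": [0, 0, 0], "grip": -1}, {"offset": [0, 0, 0], "rot": [0, 0, 0], "grip": -1}]'

```text
time_s: 3.45
tcp_pos: [0.4846, -0.2805, 0.1738]
orientation: [-3.141, -0.003, 1.365]
wrist_force: [0.1, 0.5, -0.4]
width: 0.0856
grip_force: 0.0
```

```bash
python3 go.py 484 -283 150 77.9; python3 -c "
from h import *
s=snap('wrist'); save(s,'w1.png',k=1.5); import pickle; pickle.dump(s,open('w1.pkl','wb'))"
```

```text
t 3.45 tcp [ 484.6 -280.5  173.8] ypr [-1.7996e+02 -1.5000e-01  7.8220e+01] F [ 0.1  0.5 -0.4] w 85.6 gf 0.0
shift in present axes [-0.09 -0.    0.79]  in final axes [-0.09 -0.    0.79]  turn [-0.01 -0.04  0.08]
```

View pics/w1.png

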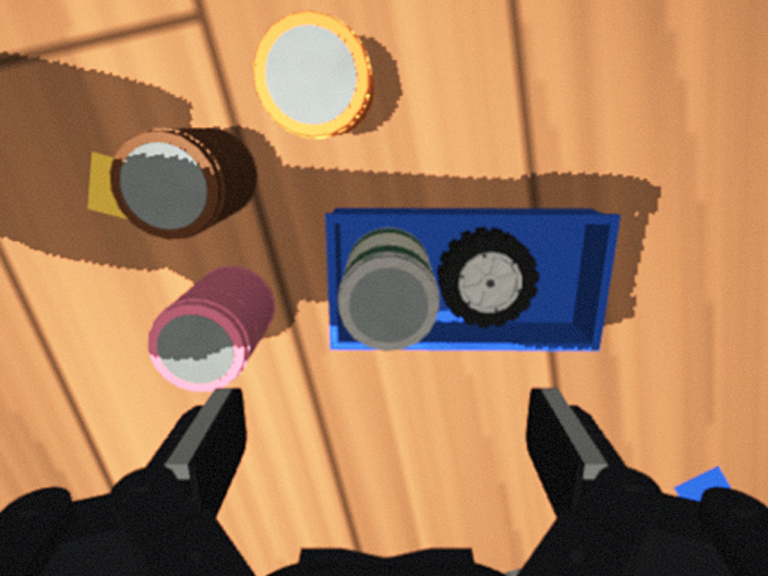

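The wrist view (1.5x) shows the tin lid centred near (388,304), the wheel hub near (490,283), and the bin rim corners near (327,211), (620,213), (600,350) and (331,350). Pink is at (198,345) and brown at (165,187), both clear of the fingers.

```bash
python3 -c "
from h import *; import pickle
s=pickle.load(open('w1.pkl','rb')); hsv=cv2.cvtColor(s['img'],cv2.COLOR_RGB2HSV)
m=((hsv[...,1]<75)&(hsv[...,2]>70)).astype(np.uint8); m[:,:222]=0; m[:,296:]=0; m[:170]=0; m[235:]=0
m=cv2.morphologyEx(m,cv2.MORPH_OPEN,np.ones((3,3)))
c=max(cv2.findContours(m,0,1)[0],key=cv2.contourArea).reshape(-1,2); print('bbox',cv2.boundingRect(c))
w=ray(s,c,.073)*1000; c2,r=cv2.minEnclosingCircle(w.astype(np.float32)); print('lid',c2,r)
print('lid by eye',ray(s,[[388/1.5,304/1.5]],.073)*1000,'wheel',ray(s,[[490/1.5,283/1.5]],.027)*1000)
print('corners',ray(s,np.array([[327,211],[620,213],[600,350],[331,350]])/1.5,.036)*1000)
print('pink,brown',ray(s,np.array([[198,345],[165,187]])/1.5,.07)*1000)
"
```

```text
bbox (225, 170, 68, 63)
lid (485.57940673828125, -279.9869384765625) 28.56877326965332
lid by eye [[ 486.50610327 -282.91006853]] wheel [[ 545.27424978 -298.80779948]]
corners [[ 462.17066008 -236.21737722]
 [ 618.80795764 -270.21526445]
 [ 602.52711268 -350.96434292]
 [ 444.26458207 -318.09271609]]
pink,brown [[ 384.24324088 -286.0286874 ]
 [ 395.5212072  -205.17910824]]
```

>>> arm_command --targets '[{"offset": [-0.08, 0.04, 0.6], "rot": [0, 0, 0], "grip": -1}, {"offset": [0, 0, 0.8], "rot": [0, 0, 0], "grip": -1}, {"offset": [0, 0, 0.8], "rot": [0, 0, 0], "grip": -1}, {"offset": [0, 0, 0.8], "rot": [0, 0, 0], "grip": -1}, {"offset": [0, 0, 0.6], "rot": [0, 0, 0], "grip": -1}, {"offset": [0, 0, 0.5], "rot": [0, 0, 0], "grip": -1}, {"offset": [0, 0, 0], "rot": [0, 0, 0], "grip": -1}, {"offset": [0, 0, 0], "rot": [0, 0, 0], "grip": -1}]'

```text
time_s: 4.3
tcp_pos: [0.4834, -0.2879, 0.0521]
orientation: [3.141, 0.0, 1.358]
wrist_force: [-0.1, 0.3, 0.2]
width: 0.0854
grip_force: 0.0
```

>>> arm_command --targets '[{"offset": [0, 0, 0], "rot": [0, 0, 0], "grip": 1}, {"offset": [0, 0, 0], "rot": [0, 0, 0], "grip": 1}, {"offset": [0, 0, 0], "rot": [0, 0, 0], "grip": 1}, {"offset": [0, 0, 0], "rot": [0, 0, 0], "grip": 1}, {"offset": [0, 0, 0], "rot": [0, 0, 0], "grip": 1}, {"offset": [0, 0, 0], "rot": [0, 0, 0], "grip": 1}, {"offset": [0, 0, 0], "rot": [0, 0, 0], "grip": 1}, {"offset": [0, 0, 0], "rot": [0, 0, 0], "grip": 1}]'

```text
time_s: 5.1
tcp_pos: [0.4843, -0.2877, 0.0531]
orientation: [3.14, 0.001, 1.359]
wrist_force: [-0.9, -0.8, 6.5]
width: 0.0503
grip_force: 61.7
```

```bash
python3 go.py 485.5 -283 50 77.9
```

```text
t 5.1 tcp [ 484.3 -287.7   53.1] ypr [1.7989e+02 5.0000e-02 7.7880e+01] F [-0.9 -0.8  6.5] w 50.3 gf 61.707409266382456
shift in present axes [0.16 0.01 0.1 ]  in final axes [0.16 0.01 0.1 ]  turn [ 0.03  0.01 -0.01]
```

>>> arm_command --targets '[{"offset": [0, 0, -0.3], "rot": [0, 0, 0], "grip": 1}, {"offset": [0, 0, -0.5], "rot": [0, 0, 0], "grip": 1}, {"offset": [0, 0, -0.6], "rot": [0, 0, 0], "grip": 1}, {"offset": [0, 0, -0.6], "rot": [0, 0, 0], "grip": 1}, {"offset": [0, 0, 0], "rot": [0, 0, 0], "grip": 1}, {"offset": [-0.4, 0.1, 0], "rot": [0, 0, 0], "grip": 1}, {"offset": [-0.7, 0.15, 0], "rot": [0, 0, 0], "grip": 1}, {"offset": [-0.7, 0.15, 0], "rot": [0, 0, 0], "grip": 1}, {"offset": [-0.7, 0.15, 0], "rot": [0, 0, 0], "grip": 1}, {"offset": [-0.7, 0.15, 0], "rot": [0, 0, 0], "grip": 1}, {"offset": [-0.4, 0.1, 0], "rot": [0, 0, 0], "grip": 1}, {"offset": [0, 0, 0], "rot": [0, 0, 0], "grip": 1}]'

```text
time_s: 6.3
tcp_pos: [0.4831, -0.4004, 0.1108]
orientation: [-3.14, 0.001, 1.356]
wrist_force: [-0.6, -0.8, -1.8]
width: 0.0505
grip_force: 63.0
```

>>> arm_command --targets '[{"offset": [0, 0, 0], "rot": [0, 0, 0], "grip": 1}, {"offset": [0, 0, 0.6], "rot": [0, 0, 0], "grip": 1}, {"offset": [0, 0, 0.6], "rot": [0, 0, 0], "grip": 1}, {"offset": [0, 0, 0.4], "rot": [0, 0, 0], "grip": 1}, {"offset": [0, 0, 0.2], "rot": [0, 0, 0], "grip": 1}, {"offset": [0, 0, 0.1], "rot": [0, 0, 0], "grip": 1}, {"offset": [0, 0, 0], "rot": [0, 0, 0], "grip": 1}, {"offset": [0, 0, 0], "rot": [0, 0, 0], "grip": 1}]'

```text
time_s: 7.1
tcp_pos: [0.4847, -0.398, 0.0554]
orientation: [3.141, 0.0, 1.359]
wrist_force: [0.1, 0.2, -1.4]
width: 0.0504
grip_force: 63.0
```

```bash
python3 go.py 485.5 -283 50 77.9;python3 -c "
from h import *
s=snap('side'); save(s,'s2.png',(150,200,400,384),2.5)"
```

```text
t 7.1 tcp [ 484.7 -398.    55.4] ypr [1.7995e+02 2.0000e-02 7.7880e+01] F [ 0.1  0.2 -1.4] w 50.4 gf 62.9628530703485
shift in present axes [ 3.75 -0.78  0.18]  in final axes [ 3.75 -0.78  0.18]  turn [ 0.01  0.01 -0.  ]
```

View pics/s2.png

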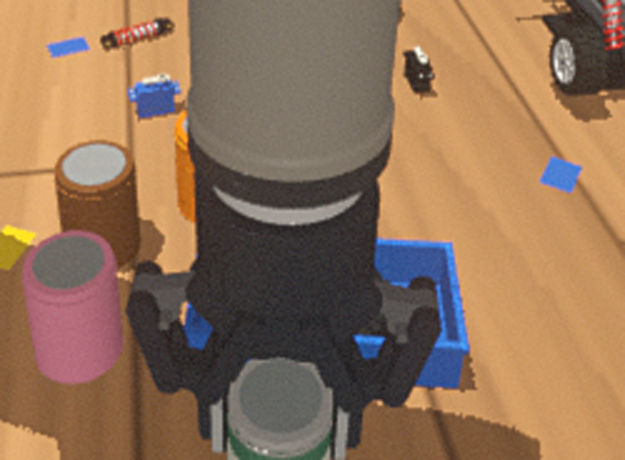

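The side crop shows the tin upright in the fingers at (280,400), beside the bin and still about 5 mm above the bench.

>>> arm_command --targets '[{"offset": [0, 0, 0.1], "rot": [0, 0, 0], "grip": 1}, {"offset": [0, 0, 0.07], "rot": [0, 0, 0], "grip": 1}, {"offset": [0, 0, 0], "rot": [0, 0, 0], "grip": 1}, {"offset": [0, 0, 0], "rot": [0, 0, 0], "grip": 1}]'

```text
time_s: 7.55
tcp_pos: [0.4844, -0.3981, 0.0501]
orientation: [3.141, 0.0, 1.359]
wrist_force: [-1.1, 0.4, 3.2]
width: 0.05
grip_force: 63.2
```

>>> arm_command --targets '[{"offset": [0, 0, 0], "rot": [0, 0, 0], "grip": -1}, {"offset": [0, 0, 0], "rot": [0, 0, 0], "grip": -1}, {"offset": [0, 0, 0], "rot": [0, 0, 0], "grip": -1}, {"offset": [0, 0, 0], "rot": [0, 0, 0], "grip": -1}, {"offset": [0, 0, 0], "rot": [0, 0, 0], "grip": -1}, {"offset": [0, 0, 0], "rot": [0, 0, 0], "grip": -1}, {"offset": [0, 0, -0.6], "rot": [0, 0, 0], "grip": -1}, {"offset": [0, 0, -0.9], "rot": [0, 0, 0], "grip": -1}, {"offset": [0, 0, -0.9], "rot": [0, 0, 0], "grip": -1}, {"offset": [0, 0, -0.9], "rot": [0, 0, 0], "grip": -1}, {"offset": [0, 0, 0], "rot": [0, 0, 0], "grip": -1}, {"offset": [0, 0, 0], "rot": [0, 0, 0], "grip": -1}]'

```text
time_s: 8.75
tcp_pos: [0.4844, -0.3981, 0.1492]
orientation: [3.141, 0.001, 1.359]
wrist_force: [-0.4, -0.4, -0.7]
width: 0.0855
grip_force: 0.0
```

```bash
python3 go.py 545 -299 140 77.9;python3 -c "
from h import *
s=snap('wrist'); save(s,'w3.png',k=1.5); import pickle; pickle.dump(s,open('w3.pkl','wb'))"
```

```text
t 8.75 tcp [ 484.4 -398.1  149.2] ypr [1.7994e+02 4.0000e-02 7.7870e+01] F [-0.4 -0.4 -0.7] w 85.5 gf 0.0
shift in present axes [3.65 1.28 0.31]  in final axes [3.65 1.28 0.31]  turn [ 0.01  0.01 -0.01]
```

View pics/w3.png

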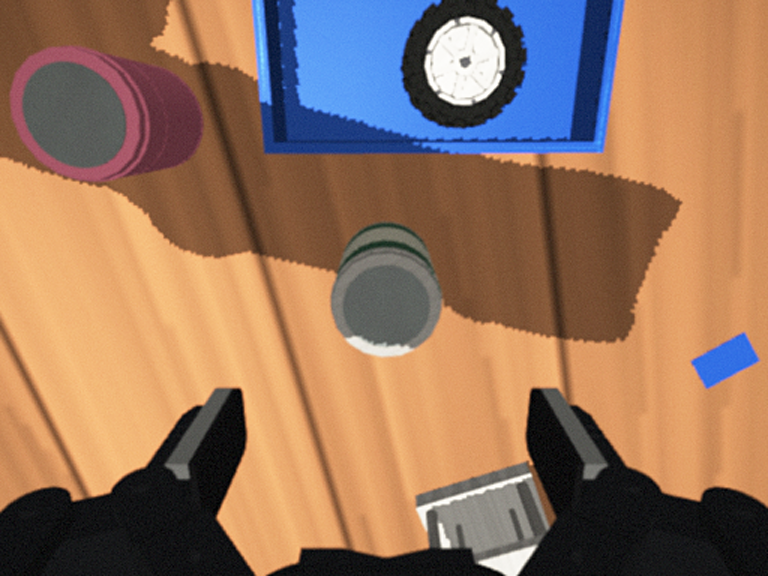

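The tin stands upright on the bench, lid at (386,302). The wheel is centred at about (465,61).

```bash
python3 -c "
from h import *; import pickle
s=pickle.load(open('w3.pkl','rb')); hsv=cv2.cvtColor(s['img'],cv2.COLOR_RGB2HSV)
im=s['img']; m=((hsv[...,1]<90)).astype(np.uint8); m[:,:262]=0; m[:,356:]=0; m[88:]=0
m=cv2.morphologyEx(m,cv2.MORPH_CLOSE,np.ones((3,3)));m=cv2.morphologyEx(m,cv2.MORPH_OPEN,np.ones((3,3)))
c=max(cv2.findContours(m,0,1)[0],key=cv2.contourArea).reshape(-1,2); print('bbox',cv2.boundingRect(c))
w=ray(s,c,.02)*1000; print('tyre',cv2.minEnclosingCircle(w.astype(np.float32)))
for z in (.027,.02):print('hub',ray(s,[[465/1.5,61/1.5]],z)*1000)
print('tin lid',ray(s,[[386/1.5,302/1.5]],.07)*1000)
print('inner back wall floor edge',ray(s,np.array([[570,138],[583,0]])/1.5,.003)*1000, 'front', ray(s,np.array([[287,140],[297,0]])/1.5,.003)*1000)
print('rim', ray(s,np.array([[264,152],[606,152]])/1.5,.036)*1000)
"
```

```text
bbox (269, 0, 81, 84)
tyre ((545.5103759765625, -297.37896728515625), 29.74090576171875)
hub [[ 545.48861701 -297.4910684 ]]
hub [[ 546.65768087 -296.96796478]]
tin lid [[ 487.25561296 -391.84211818]]
inner back wall floor edge [[ 598.66443778 -344.87989418]
 [ 610.5033849  -281.28568553]] front [[ 449.61077297 -313.67797318]
 [ 472.64841726 -251.32955764]]
rim [[ 443.70929669 -316.99585568]
 [ 603.46154135 -351.57563296]]
```

>>> arm_command --targets '[{"offset": [0.9, 0.3, 0], "rot": [0, 0, 0], "grip": -0.6}, {"offset": [0.9, 0.3, 0], "rot": [0, 0, 0], "grip": -0.6}, {"offset": [0.9, 0.3, 0], "rot": [0, 0, 0], "grip": -0.6}, {"offset": [0.9, 0.3, 0.3], "rot": [0, 0, 0], "grip": -0.6}, {"offset": [0, 0, 0], "rot": [0, 0, 0], "grip": -0.6}, {"offset": [0, 0, 0], "rot": [0, 0, 0], "grip": -0.6}]'

```text
time_s: 9.4
tcp_pos: [0.5416, -0.2989, 0.1382]
orientation: [-3.139, -0.001, 1.361]
wrist_force: [0.1, -1.2, 0.5]
width: 0.0682
grip_force: 0.0
```

```bash
python3 go.py 545 -299 18 77.9
```

```text
t 9.4 tcp [ 541.6 -298.9  138.2] ypr [-1.7985e+02 -4.0000e-02  7.7980e+01] F [ 0.1 -1.2  0.5] w 68.2 gf 0.0
shift in present axes [0.02 0.12 4.01]  in final axes [0.02 0.11 4.01]  turn [-0.04 -0.01  0.02]
```

>>> arm_command --targets '[{"offset": [0.06, 0.12, 0.6], "rot": [0, 0, 0], "grip": -0.6}, {"offset": [0, 0, 0.7], "rot": [0, 0, 0], "grip": -0.6}, {"offset": [0, 0, 0.7], "rot": [0, 0, 0], "grip": -0.6}, {"offset": [0, 0, 0.6], "rot": [0, 0, 0], "grip": -0.6}, {"offset": [0, 0, 0.5], "rot": [0, 0, 0], "grip": -0.6}, {"offset": [0, 0, 0.4], "rot": [0, 0, 0], "grip": -0.6}, {"offset": [0, 0, 0.3], "rot": [0, 0, 0], "grip": -0.6}, {"offset": [0, 0, 0.25], "rot": [0, 0, 0], "grip": -0.6}, {"offset": [0, 0, 0], "rot": [0, 0, 0], "grip": -0.6}, {"offset": [0, 0, 0], "rot": [0, 0, 0], "grip": -0.6}]'

```text
time_s: 10.4
tcp_pos: [0.5464, -0.2989, 0.0185]
orientation: [3.141, 0.0, 1.359]
wrist_force: [-0.7, -0.1, 0.0]
width: 0.0685
grip_force: 0.0
```

>>> arm_command --targets '[{"offset": [0, 0, 0], "rot": [0, 0, 0], "grip": 1}, {"offset": [0, 0, 0], "rot": [0, 0, 0], "grip": 1}, {"offset": [0, 0, 0], "rot": [0, 0, 0], "grip": 1}, {"offset": [0, 0, 0], "rot": [0, 0, 0], "grip": 1}, {"offset": [0, 0, 0], "rot": [0, 0, 0], "grip": 1}, {"offset": [0, 0, 0], "rot": [0, 0, 0], "grip": 1}]'

```text
time_s: 11.0
tcp_pos: [0.547, -0.2992, 0.0195]
orientation: [3.139, 0.001, 1.359]
wrist_force: [-0.4, 0.1, 6.1]
width: 0.0552
grip_force: 63.5
```

```bash
python3 go.py 530.6 322 18 101.6
```

```text
t 11.0 tcp [ 547.  -299.2   19.5] ypr [1.7988e+02 3.0000e-02 7.7880e+01] F [-0.4  0.1  6.1] w 55.2 gf 63.52221965789795
shift in present axes [20.13 -4.88  0.03]  in final axes [20.39  3.63  0.05]  turn [ 0.03  0.01 -5.93]
```

>>> arm_command --targets '[{"offset": [0, 0, -0.3], "rot": [0, 0, 0], "grip": 1}, {"offset": [0, 0, -0.6], "rot": [0, 0, 0], "grip": 1}, {"offset": [0, 0, -0.9], "rot": [0, 0, 0], "grip": 1}, {"offset": [0, 0, -0.9], "rot": [0, 0, 0], "grip": 1}, {"offset": [0, 0, -0.9], "rot": [0, 0, 0], "grip": 1}, {"offset": [0, 0, -0.8], "rot": [0, 0, 0], "grip": 1}, {"offset": [0.5, -0.12, 0], "rot": [0, 0, 0], "grip": 1}, {"offset": [0.9, -0.22, 0], "rot": [0, 0, 0], "grip": 1}, {"offset": [0.9, -0.22, 0], "rot": [0, 0, 0], "grip": 1}, {"offset": [0.9, -0.22, 0], "rot": [0, 0, 0], "grip": 1}, {"offset": [0.9, -0.22, 0], "rot": [0, 0, 0], "grip": 1}, {"offset": [0.9, -0.22, 0], "rot": [0, 0, 0], "grip": 1}]'

```text
time_s: 12.2
tcp_pos: [0.5409, -0.1426, 0.1498]
orientation: [-3.141, -0.0, 1.36]
wrist_force: [0.7, -0.1, 0.1]
width: 0.0549
grip_force: 63.3
```

>>> arm_command --targets '[{"offset": [0.9, -0.22, 0], "rot": [0, 0, 0], "grip": 1}, {"offset": [0.9, -0.22, 0], "rot": [0, 0, 0], "grip": 1}, {"offset": [0.9, -0.22, 0], "rot": [0, 0, 0], "grip": 1}, {"offset": [0.9, -0.22, 0], "rot": [0, 0, 0], "grip": 1}, {"offset": [0.9, -0.22, 0], "rot": [0, 0, 0], "grip": 1}, {"offset": [0.9, -0.22, 0], "rot": [0, 0, 0], "grip": 1}, {"offset": [0.9, -0.22, 0], "rot": [0, 0, 0], "grip": 1}, {"offset": [0.9, -0.22, 0], "rot": [0, 0, 0], "grip": 1}, {"offset": [0.9, -0.22, 0], "rot": [0, 0, 0], "grip": 1}, {"offset": [0.9, -0.22, 0], "rot": [0, 0, 0], "grip": 1}, {"offset": [0.9, -0.22, 0], "rot": [0, 0, 0], "grip": 1}, {"offset": [0.9, -0.22, 0], "rot": [0, 0, 0], "grip": 1}]'

```text
time_s: 13.4
tcp_pos: [0.5312, 0.1902, 0.1498]
orientation: [-3.141, 0.001, 1.36]
wrist_force: [1.5, 0.3, -0.6]
width: 0.0548
grip_force: 63.3
```

>>> arm_command --targets '[{"offset": [0.9, -0.22, 0], "rot": [0, 0, 0], "grip": 1}, {"offset": [0.9, -0.22, 0], "rot": [0, 0, 0], "grip": 1}, {"offset": [0.9, -0.22, 0], "rot": [0, 0, 0], "grip": 1}, {"offset": [0.9, -0.22, 0], "rot": [0, 0, 0], "grip": 1}, {"offset": [0.5, -0.1, 0], "rot": [0, 0, 0.8], "grip": 1}, {"offset": [0, 0, 0], "rot": [0, 0, 0.9], "grip": 1}, {"offset": [0, 0, 0], "rot": [0, 0, 0.9], "grip": 1}, {"offset": [0, 0, 0], "rot": [0, 0, 0.9], "grip": 1}, {"offset": [0, 0, 0], "rot": [0, 0, 0.9], "grip": 1}, {"offset": [0, 0, 0], "rot": [0, 0, 0.9], "grip": 1}, {"offset": [0, 0, 0], "rot": [0, 0, 0], "grip": 1}, {"offset": [0, 0, 0], "rot": [0, 0, 0], "grip": 1}]'

```text
time_s: 14.6
tcp_pos: [0.5288, 0.3154, 0.1499]
orientation: [-3.141, 0.001, 0.991]
wrist_force: [-0.5, 0.5, -0.6]
width: 0.055
grip_force: 63.2
```

```bash
python3 go.py 530.6 322 20 56.6;python3 -c "
from h import *
s=snap('wrist'); save(s,'w4.png',k=1.5); import pickle; pickle.dump(s,open('w4.pkl','wb'))"
```

```text
t 14.6 tcp [528.8 315.4 149.9] ypr [-1.7999e+02  4.0000e-02  5.6810e+01] F [-0.5  0.5 -0.6] w 55.0 gf 63.18958640098572
shift in present axes [ 0.22 -0.07  4.33]  in final axes [ 0.22 -0.07  4.33]  turn [-0.    0.01  0.05]
```

View pics/w4.png

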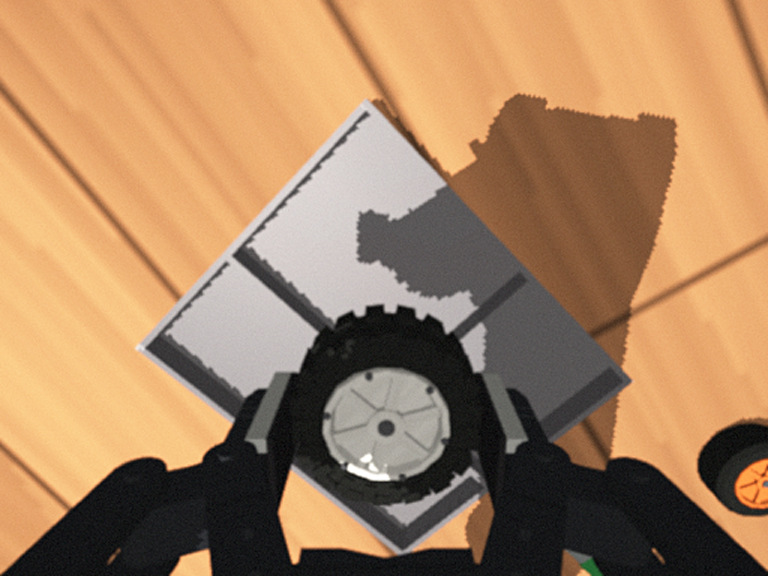

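The wrist view shows the wheel held level at (385,425). The big bay has corners near (368,110), (238,252) and (522,275), the long bay is at lower left and the small bay at right.

```bash
python3 -c "
from h import *; import pickle
s=pickle.load(open('w4.pkl','rb'))
print('outer corners',ray(s,np.array([[370,100],[139,348],[632,380],[403,552]])/1.5,.022)*1000)
print('big bay mid',ray(s,np.array([[380,263]])/1.5,.022)*1000)
"
```

```text
outer corners [[574.95928721 398.61182161]
 [388.89695897 360.42894293]
 [618.41111586 185.38888631]
 [434.84637725 149.19827499]]
big bay mid [[533.3844042 326.7282726]]
```

>>> arm_command --targets '[{"offset": [0.29, -0.05, 0.4], "rot": [0, 0, 0], "grip": 1}, {"offset": [0, 0, 0.7], "rot": [0, 0, 0], "grip": 1}, {"offset": [0, 0, 0.7], "rot": [0, 0, 0], "grip": 1}, {"offset": [0, 0, 0.7], "rot": [0, 0, 0], "grip": 1}, {"offset": [0, 0, 0.6], "rot": [0, 0, 0], "grip": 1}, {"offset": [0, 0, 0.5], "rot": [0, 0, 0], "grip": 1}, {"offset": [0, 0, 0.3], "rot": [0, 0, 0], "grip": 1}, {"offset": [0, 0, 0.2], "rot": [0, 0, 0], "grip": 1}, {"offset": [0, 0, 0.2], "rot": [0, 0, 0], "grip": 1}, {"offset": [0, 0, 0], "rot": [0, 0, 0], "grip": 1}, {"offset": [0, 0, 0], "rot": [0, 0, 0], "grip": 1}]'

```text
time_s: 15.75
tcp_pos: [0.5333, 0.3236, 0.0217]
orientation: [3.141, -0.001, 0.989]
wrist_force: [-0.3, 0.5, -0.6]
width: 0.055
grip_force: 63.2
```

>>> arm_command --targets '[{"offset": [0, 0, 0], "rot": [0, 0, 0], "grip": -0.5}, {"offset": [0, 0, 0], "rot": [0, 0, 0], "grip": -0.5}, {"offset": [0, 0, 0], "rot": [0, 0, 0], "grip": -0.5}, {"offset": [0, 0, 0], "rot": [0, 0, 0], "grip": -0.5}, {"offset": [0, 0, -0.5], "rot": [0, 0, 0], "grip": -0.5}, {"offset": [0, 0, -0.9], "rot": [0, 0, 0], "grip": -0.5}, {"offset": [0, 0, -0.9], "rot": [0, 0, 0], "grip": -0.5}, {"offset": [0, 0, -0.9], "rot": [0, 0, 0], "grip": -1}, {"offset": [0, 0, -0.9], "rot": [0, 0, 0], "grip": -1}, {"offset": [0, 0, 0], "rot": [0, 0, 0], "grip": -1}]'

```text
time_s: 16.75
tcp_pos: [0.5351, 0.3253, 0.1496]
orientation: [3.138, -0.008, 0.989]
wrist_force: [0.2, 0.8, -0.1]
width: 0.0855
grip_force: 0.0
```

```bash
python3 go.py 484.3 -398 49.5 77.9;python3 -c "
from h import *
s=snap('wrist'); save(s,'w5.png',k=1.2); import pickle; pickle.dump(s,open('w5.pkl','wb'))"
```

```text
t 16.75 tcp [535.1 325.3 149.6] ypr [179.82  -0.43  56.67] F [ 0.2  0.8 -0.1] w 85.5 gf 0.0
shift in present axes [-21.1   11.82   3.22]  in final axes [-23.93   3.4    3.34]  turn [ 0.07 -0.1  -5.31]
```

View pics/w5.png

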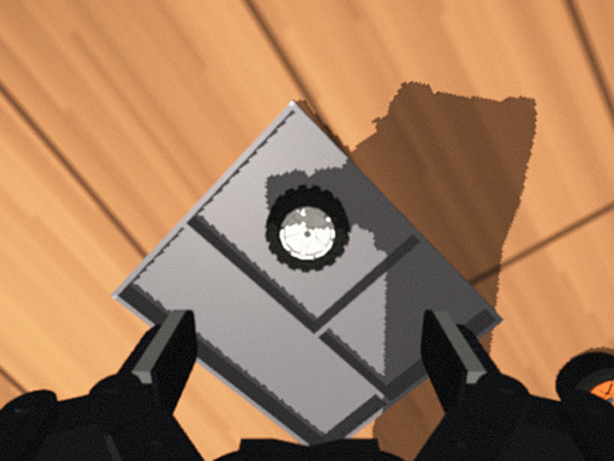

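The wheel lies flat in the big bay at (307,230). The damper is next.

>>> arm_command --targets '[{"offset": [0, 0, 0], "rot": [0, 0, 0.97], "grip": -1}, {"offset": [0, 0, 0], "rot": [0, 0, 0.97], "grip": -1}, {"offset": [0, 0, 0], "rot": [0, 0, 0.97], "grip": -1}, {"offset": [0, 0, 0], "rot": [0, 0, 0.97], "grip": -1}, {"offset": [0, 0, 0], "rot": [0, 0, 0.97], "grip": -1}, {"offset": [0, 0, 0], "rot": [0, 0, 0.97], "grip": -1}, {"offset": [0, 0, 0], "rot": [0, 0, 0.97], "grip": -1}, {"offset": [0, 0, 0], "rot": [0, 0, 0.97], "grip": -1}, {"offset": [0, 0, 0], "rot": [0, 0, 0.97], "grip": -1}, {"offset": [-0.8, 0.8, 0], "rot": [0, 0, 0], "grip": -1}, {"offset": [-0.8, 0.8, 0], "rot": [0, 0, 0], "grip": -1}, {"offset": [-0.8, 0.8, 0], "rot": [0, 0, 0], "grip": -1}]'

```text
time_s: 18.0
tcp_pos: [0.4915, 0.2286, 0.1435]
orientation: [3.141, 0.002, 0.38]
wrist_force: [-0.7, -0.7, 0.9]
width: 0.0857
grip_force: 0.0
```

>>> arm_command --targets '[{"offset": [-0.8, 0.8, 0], "rot": [0, 0, 0], "grip": -1}, {"offset": [-0.8, 0.8, 0], "rot": [0, 0, 0], "grip": -1}, {"offset": [-0.8, 0.8, 0], "rot": [0, 0, 0], "grip": -1}, {"offset": [-0.8, 0.8, 0], "rot": [0, 0, 0], "grip": -1}, {"offset": [-0.8, 0.8, 0], "rot": [0, 0, 0], "grip": -1}, {"offset": [-0.4, 0.6, 0], "rot": [0, 0, 0], "grip": -1}, {"offset": [0, 0, 0], "rot": [0, 0, 0], "grip": -1}, {"offset": [0, 0, 0], "rot": [0, 0, 0], "grip": -1}]'

```text
time_s: 18.8
tcp_pos: [0.4212, 0.0528, 0.1441]
orientation: [-3.141, 0.0, 0.379]
wrist_force: [0.3, -0.2, 0.1]
width: 0.0854
grip_force: 0.0
```

```bash
python3 go.py 423 54 14 21.6;python3 -c "
from h import *
s=snap('wrist'); save(s,'w6.png',k=1.5); import pickle; pickle.dump(s,open('w6.pkl','wb'))"
```

```text
t 18.8 tcp [421.2  52.8 144.1] ypr [-1.7999e+02  1.0000e-02  2.1710e+01] F [ 0.3 -0.2  0.1] w 85.4 gf 0.0
shift in present axes [ 0.07 -0.02  4.34]  in final axes [ 0.07 -0.02  4.34]  turn [-0.    0.    0.03]
```

View pics/w6.png

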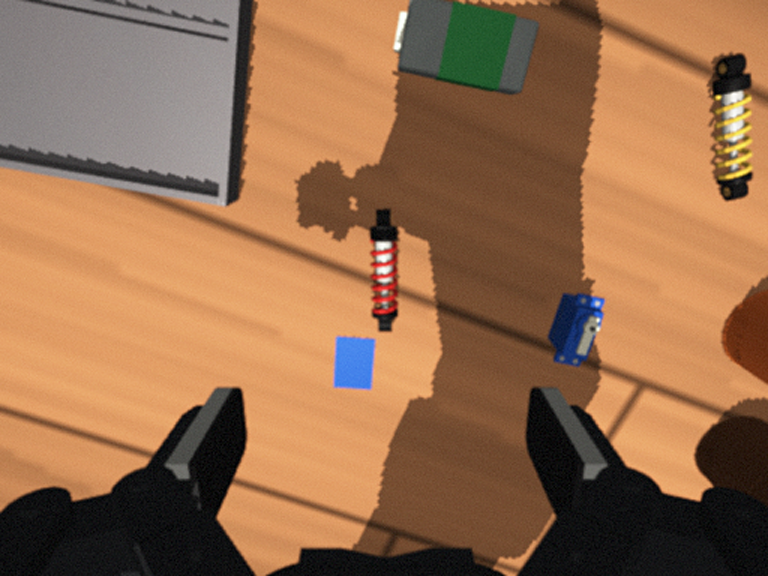

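The wrist view shows the red damper running upright from (384,210) to (385,330), aligned with the tool. The blue servo at (577,330) and the pack at (468,45) are clear.

```bash
python3 -c "
from h import *; import pickle
s=pickle.load(open('w6.pkl','rb'))
print(ray(s,np.array([[384,210],[385.5,331],[384.5,270]])/1.5,.008)*1000)
"
```

```text
[[457.94229794  68.38388484]
 [391.75305161  41.19815754]
 [426.44233469  55.59548932]]
```

>>> arm_command --targets '[{"offset": [0.14, -0.02, 0.6], "rot": [0, 0, 0], "grip": -0.2}, {"offset": [0, 0, 0.8], "rot": [0, 0, 0], "grip": -0.2}, {"offset": [0, 0, 0.8], "rot": [0, 0, 0], "grip": -0.2}, {"offset": [0, 0, 0.8], "rot": [0, 0, 0], "grip": -0.2}, {"offset": [0, 0, 0.6], "rot": [0, 0, 0], "grip": -0.2}, {"offset": [0, 0, 0.4], "rot": [0, 0, 0], "grip": -0.2}, {"offset": [0, 0, 0.33], "rot": [0, 0, 0], "grip": -0.2}, {"offset": [0, 0, 0], "rot": [0, 0, 0], "grip": -0.2}, {"offset": [0, 0, 0], "rot": [0, 0, 0], "grip": -0.2}]'

```text
time_s: 19.75
tcp_pos: [0.4254, 0.0552, 0.0146]
orientation: [3.142, -0.0, 0.38]
wrist_force: [0.5, -0.2, -0.3]
width: 0.0511
grip_force: 0.0
```

>>> arm_command --targets '[{"offset": [0, 0, 0], "rot": [0, 0, 0], "grip": 1}, {"offset": [0, 0, 0], "rot": [0, 0, 0], "grip": 1}, {"offset": [0, 0, 0], "rot": [0, 0, 0], "grip": 1}, {"offset": [0, 0, 0], "rot": [0, 0, 0], "grip": 1}, {"offset": [0, 0, 0], "rot": [0, 0, 0], "grip": 1}, {"offset": [0, 0, 0], "rot": [0, 0, 0], "grip": 1}]'

```text
time_s: 20.35
tcp_pos: [0.4255, 0.0549, 0.0151]
orientation: [3.141, -0.001, 0.379]
wrist_force: [-1.5, -0.1, 7.5]
width: 0.013
grip_force: 59.0
```

```bash
python3 go.py 449.6 261.5 16.5 101.6
```

```text
t 20.35 tcp [425.5  54.9  15.1] ypr [ 1.7998e+02 -7.0000e-02  2.1740e+01] F [-1.5 -0.1  7.5] w 13.0 gf 58.9912748336792
shift in present axes [ 3.3  -6.1  -0.05]  in final axes [ 6.59  2.17 -0.05]  turn [ 2.000e-02 -1.000e-02 -1.996e+01]
```

>>> arm_command --targets '[{"offset": [0, 0, -0.4], "rot": [0, 0, 0], "grip": 1}, {"offset": [0, 0, -0.8], "rot": [0, 0, 0], "grip": 1}, {"offset": [0, 0, -0.9], "rot": [0, 0, 0], "grip": 1}, {"offset": [0, 0, -0.9], "rot": [0, 0, 0], "grip": 1}, {"offset": [0.47, -0.87, 0], "rot": [0, 0, 0], "grip": 1}, {"offset": [0.47, -0.87, 0], "rot": [0, 0, 0], "grip": 1}, {"offset": [0.47, -0.87, 0], "rot": [0, 0, 0], "grip": 1}, {"offset": [0.47, -0.87, 0], "rot": [0, 0, 0], "grip": 1}, {"offset": [0.47, -0.87, 0], "rot": [0, 0, 0], "grip": 1}, {"offset": [0.47, -0.87, 0], "rot": [0, 0, 0], "grip": 1}, {"offset": [0.47, -0.87, 0], "rot": [0, 0, 0], "grip": 1}, {"offset": [0, 0, 0], "rot": [0, 0, -1], "grip": 1}]'

```text
time_s: 21.55
tcp_pos: [0.449, 0.2664, 0.1058]
orientation: [-3.139, -0.003, 0.456]
wrist_force: [-0.6, -0.4, -0.1]
width: 0.0134
grip_force: 58.9
```

>>> arm_command --targets '[{"offset": [0, 0, 0], "rot": [0, 0, -1], "grip": 1}, {"offset": [0, 0, 0], "rot": [0, 0, -1], "grip": 1}, {"offset": [0, 0, 0], "rot": [0, 0, -1], "grip": 1}, {"offset": [0, 0, 0], "rot": [0, 0, -1], "grip": 1}, {"offset": [0, 0, 0], "rot": [0, 0, -1], "grip": 1}, {"offset": [0, 0, 0], "rot": [0, 0, -1], "grip": 1}, {"offset": [0, 0, 0], "rot": [0, 0, -1], "grip": 1}, {"offset": [0, 0, 0], "rot": [0, 0, -1], "grip": 1}, {"offset": [0, 0, 0], "rot": [0, 0, -1], "grip": 1}, {"offset": [0, 0, 0], "rot": [0, 0, -1], "grip": 1}, {"offset": [0, 0, 0], "rot": [0, 0, -1], "grip": 1}, {"offset": [0, 0, 0], "rot": [0, 0, -1], "grip": 1}]'

```text
time_s: 22.75
tcp_pos: [0.449, 0.2608, 0.1052]
orientation: [3.141, 0.0, 1.29]
wrist_force: [-0.5, -0.6, -0.2]
width: 0.0131
grip_force: 58.8
```

>>> arm_command --targets '[{"offset": [0, 0, 0], "rot": [0, 0, -1], "grip": 1}, {"offset": [0, 0, 0], "rot": [0, 0, -1], "grip": 1}, {"offset": [0, 0, 0], "rot": [0, 0, -1], "grip": 1}, {"offset": [0, 0, 0], "rot": [0, 0, -1], "grip": 1}, {"offset": [0, 0, 0], "rot": [0, 0, -1], "grip": 1}, {"offset": [0, 0, 0], "rot": [0, 0, -1], "grip": 1}, {"offset": [0, 0, 0], "rot": [0, 0, -1], "grip": 1}, {"offset": [0, 0, 0], "rot": [0, 0, 0], "grip": 1}, {"offset": [0, 0, 0], "rot": [0, 0, 0], "grip": 1}]'

```text
time_s: 23.65
tcp_pos: [0.4491, 0.2609, 0.1049]
orientation: [3.141, 0.0, 1.774]
wrist_force: [-0.0, 0.8, -0.3]
width: 0.0129
grip_force: 58.8
```

```bash
python3 go.py 449.6 261.5 18.5 101.6
```

```text
t 23.65 tcp [449.1 260.9 104.9] ypr [1.7997e+02 1.0000e-02 1.0163e+02] F [-0.   0.8 -0.3] w 12.9 gf 58.817283511161804
shift in present axes [0.02 0.02 2.88]  in final axes [0.02 0.02 2.88]  turn [0.01 0.   0.01]
```

>>> arm_command --targets '[{"offset": [0, 0, 0.6], "rot": [0, 0, 0], "grip": 1}, {"offset": [0, 0, 0.8], "rot": [0, 0, 0], "grip": 1}, {"offset": [0, 0, 0.7], "rot": [0, 0, 0], "grip": 1}, {"offset": [0, 0, 0.4], "rot": [0, 0, 0], "grip": 1}, {"offset": [0, 0, 0.25], "rot": [0, 0, 0], "grip": 1}, {"offset": [0, 0, 0.14], "rot": [0, 0, 0], "grip": 1}, {"offset": [0, 0, 0], "rot": [0, 0, 0], "grip": 1}, {"offset": [0, 0, 0], "rot": [0, 0, 0], "grip": 1}]'

```text
time_s: 24.45
tcp_pos: [0.4495, 0.2616, 0.0183]
orientation: [3.14, -0.0, 1.776]
wrist_force: [-0.6, 0.0, -0.1]
width: 0.0132
grip_force: 58.9
```

>>> arm_command --targets '[{"offset": [0, 0, 0], "rot": [0, 0, 0], "grip": 0.3}, {"offset": [0, 0, 0], "rot": [0, 0, 0], "grip": 0.3}, {"offset": [0, 0, 0], "rot": [0, 0, 0], "grip": 0.3}, {"offset": [0, 0, 0], "rot": [0, 0, 0], "grip": 0.3}, {"offset": [0, 0, -0.5], "rot": [0, 0, 0], "grip": 0.3}, {"offset": [0, 0, -0.9], "rot": [0, 0, 0], "grip": 0.3}, {"offset": [0, 0, -0.9], "rot": [0, 0, 0], "grip": 0.3}, {"offset": [0, 0, -0.9], "rot": [0, 0, 0], "grip": 0.3}, {"offset": [0, 0, -0.9], "rot": [0, 0, 0], "grip": -0.2}, {"offset": [0, 0, 0], "rot": [0, 0, 0], "grip": -0.2}]'

```text
time_s: 25.45
tcp_pos: [0.4508, 0.2628, 0.145]
orientation: [3.135, -0.002, 1.776]
wrist_force: [-0.0, -0.3, -0.0]
width: 0.0517
grip_force: 0.0
```

```bash
python3 go.py 660 -48 150 91;python3 -c "
from h import *
s=snap('wrist'); save(s,'w7.png',k=1.2)"
```

```text
t 25.45 tcp [450.8 262.8 145. ] ypr [ 1.7961e+02 -1.2000e-01  1.0176e+02] F [-0.  -0.3 -0. ] w 51.7 gf 0.0
shift in present axes [-11.56   4.72  -0.16]  in final axes [-10.48   6.79  -0.17]  turn [ 0.09 -0.04  2.69]
```

View pics/w7.png

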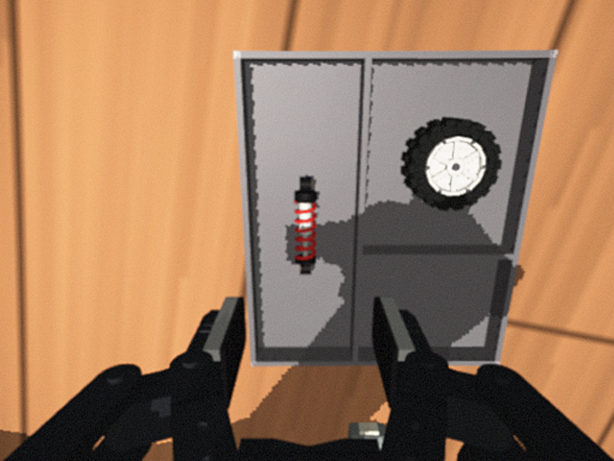

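The damper lies straight in the long bay at (306,225) and the wheel in the big bay at (452,163). The small bay at lower right is free. The black servo is next.

>>> arm_command --targets '[{"offset": [0, 0, 0], "rot": [0, 0, 0.9], "grip": -0.2}, {"offset": [0, 0, 0], "rot": [0, 0, 0.9], "grip": -0.2}, {"offset": [0, 0, 0], "rot": [0, 0, 0.9], "grip": -0.2}, {"offset": [-0.87, 0.56, 0], "rot": [0, 0, 0], "grip": -0.2}, {"offset": [-0.87, 0.56, 0], "rot": [0, 0, 0], "grip": -0.2}, {"offset": [-0.87, 0.56, 0], "rot": [0, 0, 0], "grip": -0.2}, {"offset": [-0.87, 0.56, 0], "rot": [0, 0, 0], "grip": -0.2}, {"offset": [-0.87, 0.56, 0], "rot": [0, 0, 0], "grip": -0.2}, {"offset": [-0.87, 0.56, 0], "rot": [0, 0, 0], "grip": -0.2}, {"offset": [-0.87, 0.56, 0], "rot": [0, 0, 0], "grip": -0.2}, {"offset": [-0.87, 0.56, 0], "rot": [0, 0, 0], "grip": -0.2}, {"offset": [-0.87, 0.56, 0], "rot": [0, 0, 0], "grip": -0.2}]'

```text
time_s: 26.7
tcp_pos: [0.6039, 0.0276, 0.1399]
orientation: [-3.14, 0.0, 1.588]
wrist_force: [0.0, -0.2, -0.1]
width: 0.0514
grip_force: 0.0
```

>>> arm_command --targets '[{"offset": [-0.87, 0.56, 0], "rot": [0, 0, 0], "grip": -0.2}, {"offset": [-0.87, 0.56, 0], "rot": [0, 0, 0], "grip": -0.2}, {"offset": [-0.87, 0.56, 0], "rot": [0, 0, 0], "grip": -0.2}, {"offset": [0, 0, 0], "rot": [0, 0, 0], "grip": -0.2}, {"offset": [0, 0, 0], "rot": [0, 0, 0], "grip": -0.2}]'

```text
time_s: 27.2
tcp_pos: [0.6551, -0.0492, 0.1396]
orientation: [-3.14, -0.0, 1.586]
wrist_force: [-0.3, 1.1, -0.6]
width: 0.0514
grip_force: 0.0
```

```bash
python3 go.py 660 -48 16 91;python3 -c "
from h import *
s=snap('wrist'); save(s,'w8.png',(156,60,356,260),3); import pickle; pickle.dump(s,open('w8.pkl','wb'))"
```

```text
t 27.2 tcp [655.1 -49.2 139.6] ypr [-1.7989e+02 -3.0000e-02  9.0880e+01] F [-0.3  1.1 -0.6] w 51.4 gf 0.0
shift in present axes [0.03 0.17 4.12]  in final axes [0.04 0.16 4.12]  turn [-0.03 -0.01 -0.03]
```

View pics/w8.png

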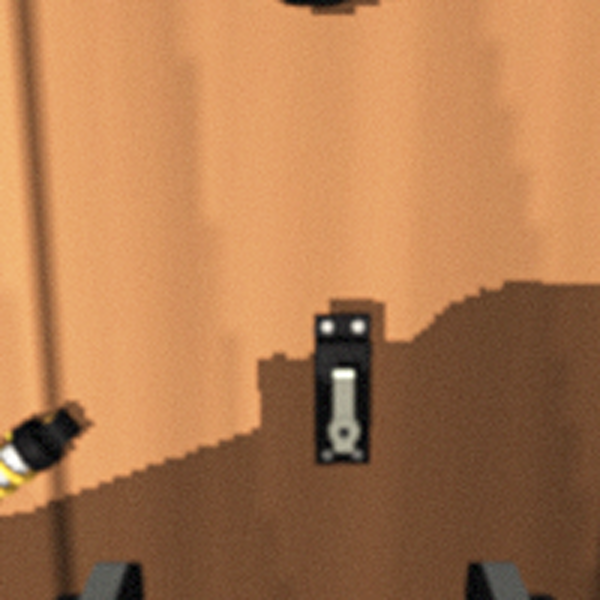

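The crop shows the black servo at (343,389), aligned with the tool, with its ears running from y=315 to y=462.

```bash
python3 -c "
from h import *; import pickle
s=pickle.load(open('w8.pkl','rb'))
print(ray(s,np.array([[342.5,315],[342.5,462]])/3+[156,60],.021)*1000)
"
```

```text
[[666.16985583 -26.61216405]
 [667.31583404 -67.94576792]]
```

>>> arm_command --targets '[{"offset": [0.06, 0.38, 0.3], "rot": [0, 0, 0], "grip": -0.2}, {"offset": [0, 0, 0.8], "rot": [0, 0, 0], "grip": -0.2}, {"offset": [0, 0, 0.8], "rot": [0, 0, 0], "grip": -0.2}, {"offset": [0, 0, 0.8], "rot": [0, 0, 0], "grip": -0.2}, {"offset": [0, 0, 0.6], "rot": [0, 0, 0], "grip": -0.2}, {"offset": [0, 0, 0.5], "rot": [0, 0, 0], "grip": -0.2}, {"offset": [0, 0, 0.32], "rot": [0, 0, 0], "grip": -0.2}, {"offset": [0, 0, 0], "rot": [0, 0, 0], "grip": -0.2}, {"offset": [0, 0, 0], "rot": [0, 0, 0], "grip": -0.2}]'

```text
time_s: 28.15
tcp_pos: [0.6677, -0.0465, 0.0175]
orientation: [3.141, -0.0, 1.588]
wrist_force: [-1.0, -0.8, 0.7]
width: 0.0511
grip_force: 0.0
```

>>> arm_command --targets '[{"offset": [0, 0, 0], "rot": [0, 0, 0], "grip": 1}, {"offset": [0, 0, 0], "rot": [0, 0, 0], "grip": 1}, {"offset": [0, 0, 0], "rot": [0, 0, 0], "grip": 1}, {"offset": [0, 0, 0], "rot": [0, 0, 0], "grip": 1}, {"offset": [0, 0, 0], "rot": [0, 0, 0], "grip": 1}, {"offset": [0, 0, 0], "rot": [0, 0, 0], "grip": 1}]'

```text
time_s: 28.75
tcp_pos: [0.6679, -0.0467, 0.0181]
orientation: [3.14, 0.0, 1.587]
wrist_force: [-0.7, 0.0, 6.0]
width: 0.0135
grip_force: 60.1
```

```bash
python3 go.py 554 217 20 101.6
```

```text
t 28.75 tcp [667.9 -46.7  18.1] ypr [1.799e+02 1.000e-02 9.095e+01] F [-0.7  0.   6. ] w 13.5 gf 60.11058032512665
shift in present axes [ 8.85 -3.65 -0.07]  in final axes [ 9.37 -1.95 -0.06]  turn [ 0.02  0.01 -2.66]
```

>>> arm_command --targets '[{"offset": [0, 0, -0.4], "rot": [0, 0, 0], "grip": 1}, {"offset": [0, 0, -0.8], "rot": [0, 0, 0], "grip": 1}, {"offset": [0, 0, -0.9], "rot": [0, 0, 0], "grip": 1}, {"offset": [0, 0, -0.9], "rot": [0, 0, 0], "grip": 1}, {"offset": [0, 0, 0], "rot": [0, 0, -0.9], "grip": 1}, {"offset": [0, 0, 0], "rot": [0, 0, -0.9], "grip": 1}, {"offset": [0, 0, 0], "rot": [0, 0, -0.86], "grip": 1}, {"offset": [0.9, -0.2, 0], "rot": [0, 0, 0], "grip": 1}, {"offset": [0.9, -0.2, 0], "rot": [0, 0, 0], "grip": 1}, {"offset": [0.9, -0.2, 0], "rot": [0, 0, 0], "grip": 1}, {"offset": [0.9, -0.2, 0], "rot": [0, 0, 0], "grip": 1}, {"offset": [0.9, -0.2, 0], "rot": [0, 0, 0], "grip": 1}]'

```text
time_s: 29.95
tcp_pos: [0.61, 0.0804, 0.1076]
orientation: [3.141, 0.0, 1.773]
wrist_force: [-0.2, -0.7, -0.3]
width: 0.0137
grip_force: 59.2
```

>>> arm_command --targets '[{"offset": [0.9, -0.2, 0], "rot": [0, 0, 0], "grip": 1}, {"offset": [0.9, -0.2, 0], "rot": [0, 0, 0], "grip": 1}, {"offset": [0.9, -0.2, 0], "rot": [0, 0, 0], "grip": 1}, {"offset": [0.9, -0.2, 0], "rot": [0, 0, 0], "grip": 1}, {"offset": [0.9, -0.2, 0], "rot": [0, 0, 0], "grip": 1}, {"offset": [0, 0, 0], "rot": [0, 0, 0], "grip": 1}, {"offset": [0, 0, 0], "rot": [0, 0, 0], "grip": 1}]'

```text
time_s: 30.65
tcp_pos: [0.5538, 0.2062, 0.1075]
orientation: [3.141, 0.0, 1.775]
wrist_force: [0.2, -0.4, -0.3]
width: 0.0135
grip_force: 59.2
```

```bash
python3 go.py 554 217 21.3 101.6
```

```text
t 30.65 tcp [553.8 206.2 107.5] ypr [1.7999e+02 2.0000e-02 1.0169e+02] F [ 0.2 -0.4 -0.3] w 13.5 gf 59.1976922750473
shift in present axes [0.35 0.08 2.87]  in final axes [0.35 0.08 2.87]  turn [0.   0.   0.02]
```

>>> arm_command --targets '[{"offset": [0.35, 0.08, 0.5], "rot": [0, 0, 0], "grip": 1}, {"offset": [0, 0, 0.8], "rot": [0, 0, 0], "grip": 1}, {"offset": [0, 0, 0.7], "rot": [0, 0, 0], "grip": 1}, {"offset": [0, 0, 0.4], "rot": [0, 0, 0], "grip": 1}, {"offset": [0, 0, 0.3], "rot": [0, 0, 0], "grip": 1}, {"offset": [0, 0, 0.17], "rot": [0, 0, 0], "grip": 1}, {"offset": [0, 0, 0], "rot": [0, 0, 0], "grip": 1}, {"offset": [0, 0, 0], "rot": [0, 0, 0], "grip": 1}]'

```text
time_s: 31.45
tcp_pos: [0.5549, 0.2168, 0.0214]
orientation: [3.14, -0.0, 1.773]
wrist_force: [0.9, 0.7, -0.7]
width: 0.0136
grip_force: 59.2
```

>>> arm_command --targets '[{"offset": [0, 0, 0], "rot": [0, 0, 0], "grip": 0.2}, {"offset": [0, 0, 0], "rot": [0, 0, 0], "grip": 0.2}, {"offset": [0, 0, 0], "rot": [0, 0, 0], "grip": 0.2}, {"offset": [0, 0, 0], "rot": [0, 0, 0], "grip": 0.2}, {"offset": [0, 0, -0.5], "rot": [0, 0, 0], "grip": 0.2}, {"offset": [0, 0, -0.9], "rot": [0, 0, 0], "grip": 0.2}, {"offset": [0, 0, -0.9], "rot": [0, 0, 0], "grip": 0.2}, {"offset": [0, 0, -0.9], "rot": [0, 0, 0], "grip": 0.2}, {"offset": [0, 0, -0.9], "rot": [0, 0, 0], "grip": -1}, {"offset": [0, 0, 0], "rot": [0, 0, 0], "grip": -1}]'

```text
time_s: 32.45
tcp_pos: [0.5566, 0.2181, 0.149]
orientation: [3.134, -0.001, 1.773]
wrist_force: [-0.0, 0.2, 0.6]
width: 0.0619
grip_force: 0.0
```

```bash
python3 go.py 484.3 -398.1 150 77.9;python3 -c "
from h import *
s=snap('wrist'); save(s,'w9.png',k=1.2)"
```

```text
t 32.45 tcp [556.6 218.1 149. ] ypr [ 1.7957e+02 -9.0000e-02  1.0160e+02] F [-0.   0.2  0.6] w 61.9 gf 0.0
shift in present axes [-19.63  -6.49  -0.11]  in final axes [-20.59   1.95  -0.03]  turn [ 0.1  -0.04  5.93]
```

View pics/w9.png

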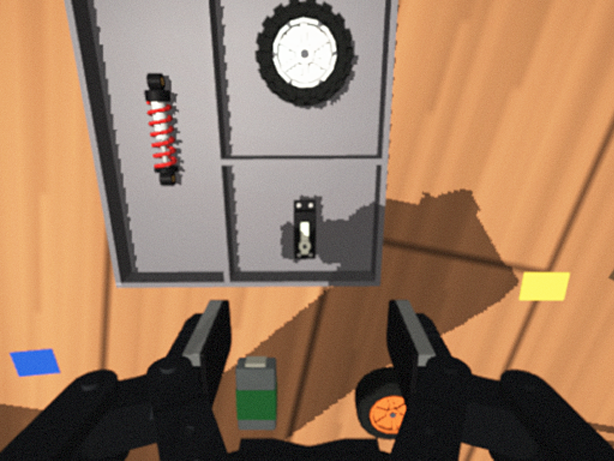

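The servo stands in the small bay at (305,228), so all three parts are in. The tin goes back next.

>>> arm_command --targets '[{"offset": [0, 0, 0], "rot": [0, 0, 0.99], "grip": -1}, {"offset": [0, 0, 0], "rot": [0, 0, 0.99], "grip": -1}, {"offset": [0, 0, 0], "rot": [0, 0, 0.99], "grip": -1}, {"offset": [0, 0, 0], "rot": [0, 0, 0.99], "grip": -1}, {"offset": [0, 0, 0], "rot": [0, 0, 0.99], "grip": -1}, {"offset": [0, 0, 0], "rot": [0, 0, 0.98], "grip": -1}, {"offset": [-0.9, 0.085, 0], "rot": [0, 0, 0], "grip": -1}, {"offset": [-0.9, 0.085, 0], "rot": [0, 0, 0], "grip": -1}, {"offset": [-0.9, 0.085, 0], "rot": [0, 0, 0], "grip": -1}, {"offset": [-0.9, 0.085, 0], "rot": [0, 0, 0], "grip": -1}, {"offset": [-0.9, 0.085, 0], "rot": [0, 0, 0], "grip": -1}, {"offset": [-0.9, 0.085, 0], "rot": [0, 0, 0], "grip": -1}]'

```text
time_s: 33.7
tcp_pos: [0.5344, 0.0537, 0.1434]
orientation: [-3.14, 0.001, 1.359]
wrist_force: [0.4, 0.0, 0.5]
width: 0.0855
grip_force: 0.0
```

>>> arm_command --targets '[{"offset": [-0.9, 0.085, 0], "rot": [0, 0, 0], "grip": -1}, {"offset": [-0.9, 0.085, 0], "rot": [0, 0, 0], "grip": -1}, {"offset": [-0.9, 0.085, 0], "rot": [0, 0, 0], "grip": -1}, {"offset": [-0.9, 0.085, 0], "rot": [0, 0, 0], "grip": -1}, {"offset": [-0.9, 0.085, 0], "rot": [0, 0, 0], "grip": -1}, {"offset": [-0.9, 0.085, 0], "rot": [0, 0, 0], "grip": -1}, {"offset": [-0.9, 0.085, 0], "rot": [0, 0, 0], "grip": -1}, {"offset": [-0.9, 0.085, 0], "rot": [0, 0, 0], "grip": -1}, {"offset": [-0.9, 0.085, 0], "rot": [0, 0, 0], "grip": -1}, {"offset": [-0.9, 0.085, 0], "rot": [0, 0, 0], "grip": -1}, {"offset": [-0.9, 0.085, 0], "rot": [0, 0, 0], "grip": -1}, {"offset": [-0.9, 0.085, 0], "rot": [0, 0, 0], "grip": -1}]'

```text
time_s: 34.9
tcp_pos: [0.4963, -0.269, 0.1433]
orientation: [-3.14, -0.0, 1.359]
wrist_force: [-0.5, -0.7, 0.7]
width: 0.0855
grip_force: 0.0
```

>>> arm_command --targets '[{"offset": [-0.9, 0.085, 0], "rot": [0, 0, 0], "grip": -1}, {"offset": [-0.9, 0.085, 0], "rot": [0, 0, 0], "grip": -1}, {"offset": [-0.9, 0.085, 0], "rot": [0, 0, 0], "grip": -1}, {"offset": [-0.9, 0.085, 0], "rot": [0, 0, 0], "grip": -1}, {"offset": [0, 0, 0], "rot": [0, 0, 0], "grip": -1}, {"offset": [0, 0, 0], "rot": [0, 0, 0], "grip": -1}]'

```text
time_s: 35.5
tcp_pos: [0.4837, -0.3759, 0.1432]
orientation: [-3.14, -0.001, 1.358]
wrist_force: [0.2, 0.4, -0.2]
width: 0.0851
grip_force: 0.0
```

```bash
python3 go.py 484.3 -398.1 50 77.9
```

```text
t 35.5 tcp [ 483.7 -375.9  143.2] ypr [-1.7992e+02 -5.0000e-02  7.7810e+01] F [ 0.2  0.4 -0.2] w 85.1 gf 0.0
shift in present axes [-0.72  0.18  3.11]  in final axes [-0.72  0.17  3.11]  turn [-0.02 -0.01 -0.02]
```

>>> arm_command --targets '[{"offset": [-0.72, 0.17, 0], "rot": [0, 0, 0], "grip": -1}, {"offset": [0, 0, 0], "rot": [0, 0, 0], "grip": -1}, {"offset": [0, 0, 0.7], "rot": [0, 0, 0], "grip": -1}, {"offset": [0, 0, 0.8], "rot": [0, 0, 0], "grip": -1}, {"offset": [0, 0, 0.8], "rot": [0, 0, 0], "grip": -1}, {"offset": [0, 0, 0.5], "rot": [0, 0, 0], "grip": -1}, {"offset": [0, 0, 0.3], "rot": [0, 0, 0], "grip": -1}, {"offset": [0, 0, 0], "rot": [0, 0, 0], "grip": -1}, {"offset": [0, 0, 0], "rot": [0, 0, 0], "grip": -1}]'

```text
time_s: 36.4
tcp_pos: [0.4856, -0.3981, 0.0516]
orientation: [3.141, 0.0, 1.36]
wrist_force: [-0.6, 0.6, -0.4]
width: 0.0853
grip_force: 0.0
```

>>> arm_command --targets '[{"offset": [0, 0, 0], "rot": [0, 0, 0], "grip": 1}, {"offset": [0, 0, 0], "rot": [0, 0, 0], "grip": 1}, {"offset": [0, 0, 0], "rot": [0, 0, 0], "grip": 1}, {"offset": [0, 0, 0], "rot": [0, 0, 0], "grip": 1}, {"offset": [0, 0, 0], "rot": [0, 0, 0], "grip": 1}, {"offset": [0, 0, 0], "rot": [0, 0, 0], "grip": 1}]'

```text
time_s: 37.0
tcp_pos: [0.4854, -0.3987, 0.0521]
orientation: [3.14, 0.001, 1.359]
wrist_force: [-0.8, 0.4, 5.8]
width: 0.0505
grip_force: 62.8
```

```bash
python3 go.py 484.3 -287.7 53 77.9
```

```text
t 37.0 tcp [ 485.4 -398.7   52.1] ypr [1.7992e+02 5.0000e-02 7.7860e+01] F [-0.8  0.4  5.8] w 50.5 gf 62.810390666127205
shift in present axes [ 3.61 -0.81 -0.03]  in final axes [ 3.61 -0.81 -0.03]  turn [ 0.02  0.01 -0.01]
```

>>> arm_command --targets '[{"offset": [0, 0, -0.3], "rot": [0, 0, 0], "grip": 1}, {"offset": [0, 0, -0.5], "rot": [0, 0, 0], "grip": 1}, {"offset": [0, 0, -0.6], "rot": [0, 0, 0], "grip": 1}, {"offset": [0, 0, -0.6], "rot": [0, 0, 0], "grip": 1}, {"offset": [0, 0, 0], "rot": [0, 0, 0], "grip": 1}, {"offset": [0.4, -0.1, 0], "rot": [0, 0, 0], "grip": 1}, {"offset": [0.7, -0.15, 0], "rot": [0, 0, 0], "grip": 1}, {"offset": [0.7, -0.15, 0], "rot": [0, 0, 0], "grip": 1}, {"offset": [0.7, -0.15, 0], "rot": [0, 0, 0], "grip": 1}, {"offset": [0.7, -0.15, 0], "rot": [0, 0, 0], "grip": 1}, {"offset": [0.4, -0.11, 0], "rot": [0, 0, 0], "grip": 1}, {"offset": [0, 0, 0], "rot": [0, 0, 0], "grip": 1}]'

```text
time_s: 38.2
tcp_pos: [0.4835, -0.2846, 0.1103]
orientation: [-3.14, -0.001, 1.363]
wrist_force: [-0.4, 0.1, -1.2]
width: 0.05
grip_force: 62.7
```

>>> arm_command --targets '[{"offset": [0, 0, 0], "rot": [0, 0, 0], "grip": 1}, {"offset": [0, 0, 0.4], "rot": [0, 0, 0], "grip": 1}, {"offset": [0, 0, 0.4], "rot": [0, 0, 0], "grip": 1}, {"offset": [0, 0, 0], "rot": [0, 0, 0], "grip": 1}]'

```text
time_s: 38.6
tcp_pos: [0.482, -0.2876, 0.0844]
orientation: [-3.138, -0.001, 1.358]
wrist_force: [-0.5, -0.7, -1.3]
width: 0.0503
grip_force: 62.7
```

```bash
python3 go.py 484.3 -288.2 55.4 77.9
```

```text
t 38.6 tcp [ 482.  -287.6   84.4] ypr [-1.7977e+02 -5.0000e-02  7.7810e+01] F [-0.5 -0.7 -1.3] w 50.3 gf 62.71673407405615
shift in present axes [-0.01  0.08  0.97]  in final axes [-0.01  0.08  0.97]  turn [-0.06 -0.01 -0.02]
```

>>> arm_command --targets '[{"offset": [0, 0.06, 0.3], "rot": [0, 0, 0], "grip": 1}, {"offset": [0, 0, 0.3], "rot": [0, 0, 0], "grip": 1}, {"offset": [0, 0, 0.2], "rot": [0, 0, 0], "grip": 1}, {"offset": [0, 0, 0], "rot": [0, 0, 0], "grip": 1}, {"offset": [0, 0, 0], "rot": [0, 0, 0], "grip": 1}]'

```text
time_s: 39.1
tcp_pos: [0.4856, -0.2878, 0.0628]
orientation: [-3.141, -0.0, 1.359]
wrist_force: [0.1, 0.1, -1.4]
width: 0.0497
grip_force: 62.7
```

```bash
python3 go.py 484.3 -288.2 55.2 77.9
```

```text
t 39.1 tcp [ 485.6 -287.8   62.8] ypr [-1.7999e+02 -1.0000e-02  7.7880e+01] F [ 0.1  0.1 -1.4] w 49.7 gf 62.71920869126916
shift in present axes [-0.02 -0.04  0.25]  in final axes [-0.02 -0.04  0.25]  turn [-0. -0. -0.]
```

Lower the last 7.6 mm, release and back away upward.

>>> arm_command --targets '[{"offset": [0, -0.04, 0.1], "rot": [0, 0, 0], "grip": 1}, {"offset": [0, 0, 0.1], "rot": [0, 0, 0], "grip": 1}, {"offset": [0, 0, 0.05], "rot": [0, 0, 0], "grip": 1}, {"offset": [0, 0, 0], "rot": [0, 0, 0], "grip": 1}, {"offset": [0, 0, 0], "rot": [0, 0, 0], "grip": 1}]'

```text
time_s: 39.6
tcp_pos: [0.4845, -0.2876, 0.0554]
orientation: [3.141, 0.0, 1.359]
wrist_force: [-0.1, -0.1, -2.7]
width: 0.0504
grip_force: 62.8
```

>>> arm_command --targets '[{"offset": [0, 0, 0], "rot": [0, 0, 0], "grip": -1}, {"offset": [0, 0, 0], "rot": [0, 0, 0], "grip": -1}, {"offset": [0, 0, 0], "rot": [0, 0, 0], "grip": -1}, {"offset": [0, 0, 0], "rot": [0, 0, 0], "grip": -1}, {"offset": [0, 0, 0], "rot": [0, 0, 0], "grip": -1}, {"offset": [0, 0, -0.5], "rot": [0, 0, 0], "grip": -1}, {"offset": [0, 0, -0.9], "rot": [0, 0, 0], "grip": -1}, {"offset": [0, 0, -0.9], "rot": [0, 0, 0], "grip": -1}, {"offset": [0, 0, -0.9], "rot": [0, 0, 0], "grip": -1}, {"offset": [0, 0, -0.8], "rot": [0, 0, 0], "grip": -1}, {"offset": [0, 0, 0], "rot": [0, 0, 0], "grip": -1}, {"offset": [0, 0, 0], "rot": [0, 0, 0], "grip": -1}]'

```text
time_s: 40.8
tcp_pos: [0.4847, -0.2878, 0.1766]
orientation: [3.14, 0.001, 1.359]
wrist_force: [-0.5, -0.1, -0.8]
width: 0.0857
grip_force: 0.0
```

```bash
python3 -c "
from h import *
s=snap('wrist'); t=snap('top'); u=snap('side')
im=np.vstack([np.hstack([s['img'],u['img']]),np.hstack([t['img'],t['img']*0])])[...,::-1]
cv2.imwrite('pics/fin.png',cv2.resize(im,(800,600),interpolation=cv2.INTER_AREA)); import pickle; pickle.dump(s,open('wf.pkl','wb'))"; python3 go.py 484.3 -288.2 55.2 77.9
```

```text
t 40.95 tcp [ 483.7 -287.3  174.6] ypr [-1.799e+02 -3.000e-02  7.788e+01] F [-0.1  0.6 -0.3] w 85.7 gf 0.0
shift in present axes [-0.03  0.03  3.98]  in final axes [-0.02  0.03  3.98]  turn [-0.02 -0.01 -0.01]
```

View pics/fin.png

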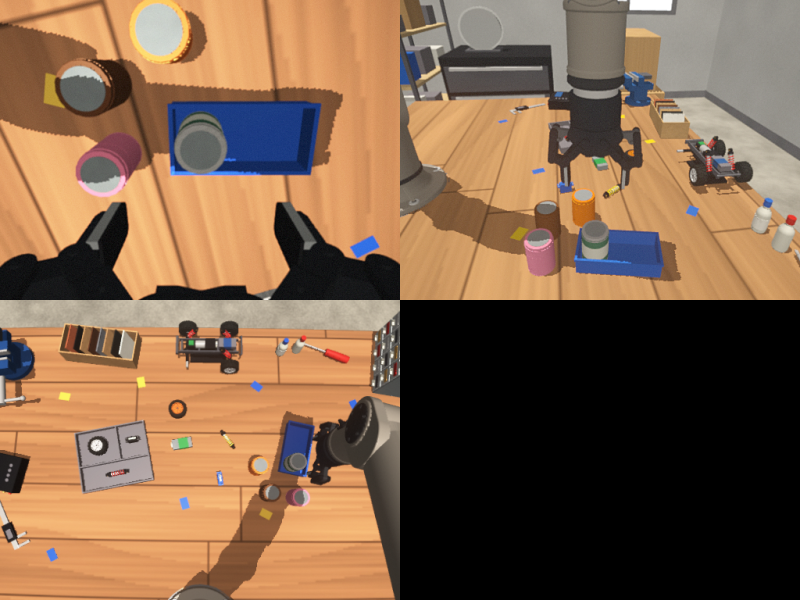

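The final view shows the tin upright at the front of the bin at (201,145), and all three parts in their bays in the top view. I'll check the tin's position before handing in.

```bash
python3 -c "
from h import *; import pickle
s=pickle.load(open('wf.pkl','rb'))
p=ray(s,[[257.5,187]],.073)[0]*1000; print('lid',p)
if np.hypot(*(p-[485.5,-283]))<7: print(arm.close_job())
"
```

```text
lid [ 488.23832995 -279.08553779]
the job is handed in; nothing more can be done
None
```

The job is handed in: the wheel, red damper and black servo are in their bays, and the grease tin stands upright in the bin, measured within about 5 mm of its original spot, at about 41 s of the 102 s allowed.

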